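Push the polish tin into the caddy and shut its door

TASK

Put the big round polish tin away: push it along the table with the fingertips, never lifting it, through the open doorway of the grey caddy until it rests flat against the back wall of the bay. Then push the swing door fully shut and leave it so. Leave the other loose things on the table where they are.

Things in the scene. Friction and masses are not known exactly. Their poses are not given: they have to be found in the camera images.
- tin: the big closed round tin of shoe polish, plain steel, 92 mm across and 28 mm high, lying flat, 0.13 to 0.25 kg (too wide for most grippers, only to be pushed; it slides with friction of about 0.5 to 0.7); origin at the centre of its underside, z up. The smaller tin is not it.
- caddy: grey plastic shoe-care caddy, fixed. Its front bay has no roof and no floor (the tin slides in on the table). Origin on the table at the bay's centre; +x from the doorway into the bay, y across it. Bay inside 160 mm long (x -80 to 80 mm, doorway at -80) and 130 mm wide; side walls 5 mm thick, 50 mm high; behind the back wall a pocket to x = 145 mm, 80 mm high, handles in it to 135 mm
- back_wall (a point): foot of the inner face of the bay's back wall, in the middle, on the table, at caddy x = 80 mm; axes as the caddy's. The big tin is home when it touches this wall, its centre 46 mm before it
- door (a joint): swing door, hinge angle in rad: 0 = fully shut, grows as it swings out (starts 1.5 to 1.95, standing out in front at the caddy's -y side; limit 2.1). Grey panel 138 mm from hinge to free edge, 8 mm thick, 45 mm high, from 3 to 48 mm above the table. Light friction hinge (0.03 N m): stays where it is left, shuts against a solid stop, no latch or spring
- door_hinge (a point): on the vertical hinge axis, in the mid-plane of the door panel, 25 mm above the table; at caddy x = -85 mm, y = -69 mm. Its axes turn with the door: +y along the panel to the free edge, -x out of the outer face (the one to push to shut it)
- door_edge (a point): middle of the door's free edge, in the mid-plane of the panel, 138 mm from the hinge, 25 mm above the table
- small_tin: bystander: smaller closed tin, plain steel, 62 mm across, 22 mm high; origin at the centre of its underside
- brush: bystander: shoe brush, 150 x 50 mm, 45 mm high, lying bristles down, long along its x; origin at the centre of its underside
- shoe_tree: bystander: wooden shoe tree 243 x 66 mm, about 62 mm high, long along its x; origin at underside near the middle
- shoehorn: bystander: steel shoehorn, 180 x 40 mm, 4 mm thick, lying flat, long along its x; origin at underside near the middle
- bottle: bystander: standing white bottle, 52 mm across, 130 mm high; origin at the centre of its underside
- jar: bystander: standing amber glass jar, 60 mm across, 70 mm high; origin at the centre of its underside
- dauber: bystander: little round applicator brush with a wooden stick, 145 mm long along its x, 22 mm high; origin at underside near the middle

How it is judged:
By the outcome, as a careful person would: the job done as asked, in the order asked, and still so for the second after the job is handed in, with the robot touching nothing.
It also fails if it takes over 69 s, if anything falls off the work surface, if the arm or the gripper's body presses on something with over 40 N, if the wrist force passes 120 N, or if a joint passes its speed limit or range.

ROBOT

A 6-joint arm with a two-finger parallel gripper is mounted at the origin on the work surface. World frame = base frame: x ahead of the robot, y to its left, z up, the work surface at z = 0. Lengths are in m, angles in degrees, forces in N, time in s.
With the tool pointing down it reaches from about 0.4 to 0.825 m from the base axis. Payload 7 kg.
Tool frame: the origin (TCP) lies midway between the tips of the shut fingers; the grasp point (between the pads) lies 19 mm behind it; z points along the fingers, y is the line along which they close (so a half turn about z gives the same grasp; the last joint's range is limited). The gripper opens to 88 mm and grips with 3 to 60 N. Pads are 19 mm wide; open, the fingers measure 130 mm over their backs; the gripper's body (78 mm by 193 mm) begins 47 mm behind the grasp point.
Start: joints at [85.319, 20.546, 0.682, 0, -70.136, -16.507], TCP at [0.244, 0.629, 0.227] pointing down, gripper open.
Joint ranges: [-176.03, 176.03], [-82.01, 121.73], [-58.28, 71.71], [-173.87, 95.51], [-174.79, -0.11], [-173.66, 173.66]. Speed limits (degrees/s): [136.94, 136.94, 172.46, 180, 180, 180].

INTERFACE

Orientations are given as [roll, pitch, yaw] about the fixed x, y, z axes, in that order (R = Rz(yaw) Ry(pitch) Rx(roll)).
In Python, from plant import ctrl gives the robot as it stands. The module is installed in compiled form; this text tells all that it offers.
- The arm moves only by the tool play_rows, never from a script. Its argument "commands" is a list that holds one entry, the list of rows, each a list of 7 numbers: the turn, a rotation vector about the tool's x, y, z in rad, then the shift along the tool's x, y, z in cm, then the finger opening in cm, from 0 to 8.76. In form: [[[ax, ay, az, x, y, z, grip], ...]]. A call has 1 to 8 rows; each row is the pose to reach, as a shift and turn from the pose commanded when the call began, along the tool's axes at that moment; what a row does not reach only later rows make up. A row lasts 1/12 s, in which the tool goes at most 41.7 mm and 7.16 degrees, less where a joint would pass 70% of its speed; a pose out of reach is approached as far as the arm can. A call with a gripper value outside its range is refused whole. The fingers move at their own pace and stop on an object; the grip force is fixed at half the most. Time passes only in rows, so rows that repeat a pose let the fingers close. It gives the time, the measured TCP pose, the force, the opening and the grip force at its end, in the units of the state.
- ctrl.get_obs(): the state, without advancing time (a new reading comes with each control period).
- ctrl.snapshot(name): name is "side" or "top"; returns a dict with "color" (400x640x3 uint8, red, green, blue), "camera_matrix" (3x3 intrinsics, pixels), "k1" (the pictures are not rectified: a ray, as slopes to the right and down, at radius r is drawn at 1 + k1 r^2 times it, then the intrinsics apply), "origin" and "rotation" of the camera in the world. Camera axes: x right, y down, z forward; pixel columns grow to the right and rows downward; lengths in m; the calibration is good to about 2 mm. A picture is of the moment at which its call begins. There is no depth.
- ctrl.close_job(): hands the job in; it is judged then, once.
Trained networks look in a picture, given as the dict that the camera call returned (one of the last four; its "shot" number tells which), for a name from the list of things; names that differ only in an ending like _2 or _b are one class to them, and where a whole thing is asked for, a point or a joint stands for the part that bears it (a point fixed in the world has none). Each returns a list of dicts, best first, with "conf" (0 to 1); they miss things now and then, are a little off and sometimes report something else, mostly with a low value. They report only what shows in the picture. A call takes as long as a camera call.
- ctrl.find_in(picture, name): "bbox" ([left, top, width, height] in pixels, round what is visible of it).
The state is a dict: "clock": time; "joint_pos": joint angles; "qvel": joint speeds; "tau": joint torques, N m; "tool_pos": TCP position; "orientation": TCP orientation; "force": force on the tool from outside, world axes, zero at the start; "moment": the same for the moment, N m; "opening": finger opening in m; "gripper_force": force on a finger pad.
Only numpy, scipy, OpenCV 4.12 (cv2) and the standard library are available. Lean on these libraries where they do the work, as an engineer would, in place of code of your own. Each camera call takes 0.05 s, during which the arm holds its last target. There are 200 camera calls.

## Working session

There is one attempt and no reset: what is moved stays moved. The work goes in short steps, Python scripts to look and compute and a tool call to move; the robot and the scene stay as the last step left them, time stands still between calls to the robot, and variables do not carry over. Pictures are saved under pics/ and viewed, at most 10 in all, crops included, and the job is handed in when it is done.

Besides the shell and the picture viewer there is one more tool, called after "Call:" by a JSON object that holds its "method" and its "body", one argument or row to a line. play_rows: Moves the arm, as the interface text tells. Its arguments: {"type":"object","properties":{"commands":{"type":"array","items":{"type":"array","items":{"type":"array","items":{"type":"number"}}}}},"required":["commands"]}

```bash
mkdir -p pics; cat > h.py <<'E'
import numpy as np, cv2
from plant import ctrl
def shot(n,fn=None):
    p=ctrl.snapshot(n)
    if fn: cv2.imwrite('pics/'+fn,p['color'][:,:,::-1])
    return p
def pix2w(p,uv,z=0.):
    K=np.array(p['camera_matrix']);k=p['k1']
    d=(np.array(uv,float)-K[:2,2])/[K[0,0],K[1,1]]
    rd=np.hypot(*d);r=rd
    for _ in range(30): r=rd/(1+k*r*r)
    s=d*(r/rd if rd>0 else 1)
    w=np.array(p['rotation'])@[s[0],s[1],1];o=np.array(p['origin'])
    return o+w*(z-o[2])/w[2]
def w2pix(p,X):
    c=np.array(p['rotation']).T@(np.array(X,float)-p['origin']);s=c[:2]/c[2]
    K=np.array(p['camera_matrix']);s=s*(1+p['k1']*(s@s));return s*[K[0,0],K[1,1]]+K[:2,2]
E
python3 - <<'E'
from h import *
for c in('top','side'):
    p=shot(c,c+'0.png');print(c,np.round(p['origin'],3),np.round(p['rotation'],2).tolist(),p['k1'],p['camera_matrix'])
    for n in ['tin','caddy','door','small_tin','brush','shoe_tree','shoehorn','bottle','jar','dauber']:
        print(n,[(np.round(d['bbox']).tolist(),round(d['conf'],2)) for d in ctrl.find_in(p,n)[:2]])
o=ctrl.get_obs();print(o)
E
```

```text
top [ 0.497 -0.024  0.971] [-174.67, 1.4, -88.38] 0.007366611539621642 [[365.49924066   0.         317.75183936]
 [  0.         365.49924066 200.75199242]
 [  0.           0.           1.        ]]
tin [([367.0, 210.0, 33.0, 37.0], 0.8)]
caddy [([170.0, 171.0, 141.0, 90.0], 0.92)]
door [([268.0, 167.0, 44.0, 26.0], 0.84)]
small_tin [([310.0, 142.0, 21.0, 27.0], 0.6)]
brush [([358.0, 145.0, 57.0, 25.0], 0.78)]
shoe_tree [([463.0, 171.0, 26.0, 94.0], 0.65)]
shoehorn [([320.0, 122.0, 69.0, 14.0], 0.92), ([365.0, 211.0, 33.0, 36.0], 0.33)]
bottle [([151.0, 147.0, 32.0, 25.0], 0.92)]
jar [([217.0, 128.0, 26.0, 27.0], 0.63)]
dauber [([448.0, 261.0, 18.0, 61.0], 0.91)]
side [ 0.433 -0.935  1.055] [-137.1, 0.27, -9.82] -0.13796741392867695 [[497.29333296   0.         320.30141301]
 [  0.         497.29333296 197.91515588]
 [  0.           0.           1.        ]]
tin [([286.0, 235.0, 36.0, 35.0], 0.67)]
caddy [([249.0, 107.0, 98.0, 89.0], 0.8)]
door [([316.0, 160.0, 29.0, 40.0], 0.88)]
small_tin [([350.0, 189.0, 22.0, 20.0], 0.86)]
brush [([361.0, 220.0, 25.0, 50.0], 0.73)]
shoe_tree [([282
[... 213 characters left out ...]
 316.0, 60.0, 23.0], 0.71)]
{'clock': 1.1, 'joint_pos': array([ 8.53170669e+01,  2.05471186e+01,  6.82436200e-01,  1.57235305e-03,
       -7.01349679e+01, -1.65080329e+01]), 'qvel': array([-0.11757536,  0.03596656, -0.01792483,  0.01713581,  0.05888645,
        0.04225996]), 'tau': array([ 1.90318751e-03, -5.82395089e+01,  2.93312824e+01,  7.00295806e+00,
        1.26067255e-02, -1.88357609e-05]), 'tool_pos': array([0.24400522, 0.62934689, 0.22656126]), 'orientation': array([-1.79999244e+02, -1.31846537e-03, -2.11904318e+01]), 'force': array([-0.08786797, -0.62553394, -0.0212548 ]), 'moment': array([ 0.02634905, -0.01315854,  0.03333263]), 'gripper_force': 0.0, 'opening': 0.0874547740068949}
```

View pics/top0.png

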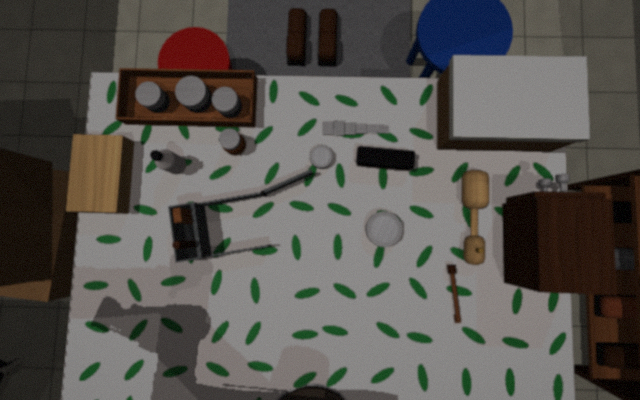

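View pics/side0.png

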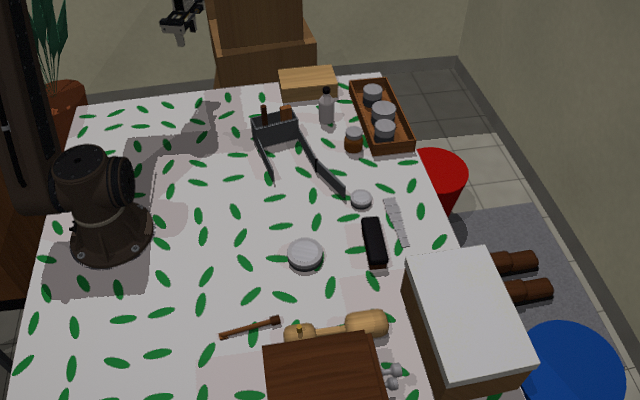

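The pictures show the tin near top (384,229), the caddy bay at (170-310,171-261) and the door pointing right and up to about (315,173). The small tin at (321,157) is close to the door edge. Next I'll fit the poses.

```bash
cat >> h.py <<'E'
from scipy.spatial.transform import Rotation as Ro
def _fix(p):
    p['Rm']=Ro.from_euler('xyz',p['rotation'],degrees=True).as_matrix();return p
_p,_w=pix2w,w2pix
def pix2w(p,uv,z=0.): return _p({**p,'rotation':_fix(p)['Rm']},uv,z)
def w2pix(p,X): return _w({**p,'rotation':_fix(p)['Rm']},X)
E
python3 - <<'E'
from h import *
p=shot('top');q=shot('side')
for c,s in((p,'top'),(q,'side')):
    for n,z in (('tin',.014),('small_tin',.011),('jar',.035),('bottle',.065)):
        d=ctrl.find_in(c,n)[0]['bbox'];print(s,n,np.round(pix2w(c,(d[0]+d[2]/2,d[1]+d[3]/2),z),3))
for t,uv,z in (('lwall doorway',(265,192),.05),('door edge',(315,173),.048),('rwall doorway',(278,245),.05),('rwall back',(209,257),.05),('lwall back',(205,203),.05)): print(t,np.round(pix2w(p,uv,z),3))
im=p['color'][115:275,140:420,::-1];im=cv2.convertScaleAbs(im,alpha=1.5)
cv2.imwrite('pics/top1.png',cv2.resize(im[:,:190],None,fx=4,fy=3.75,interpolation=cv2.INTER_CUBIC))
im=q['color'][80:200,230:380,::-1];im=cv2.convertScaleAbs(im,alpha=1.5)
cv2.imwrite('pics/side1.png',cv2.resize(im,None,fx=5,fy=5,interpolation=cv2.INTER_CUBIC))
E
```

```text
top tin [ 0.514 -0.172  0.014]
top small_tin [0.701 0.001 0.011]
top jar [0.727 0.23  0.035]
top bottle [0.674 0.38  0.065]
side tin [ 0.522 -0.168  0.014]
side small_tin [0.703 0.001 0.011]
side jar [0.734 0.224 0.035]
side bottle [0.678 0.381 0.065]
lwall doorway [0.601 0.136 0.05 ]
door edge [0.653 0.01  0.048]
rwall doorway [0.468 0.097 0.05 ]
rwall back [0.433 0.27  0.05 ]
lwall back [0.569 0.288 0.05 ]
```

View pics/top1.png

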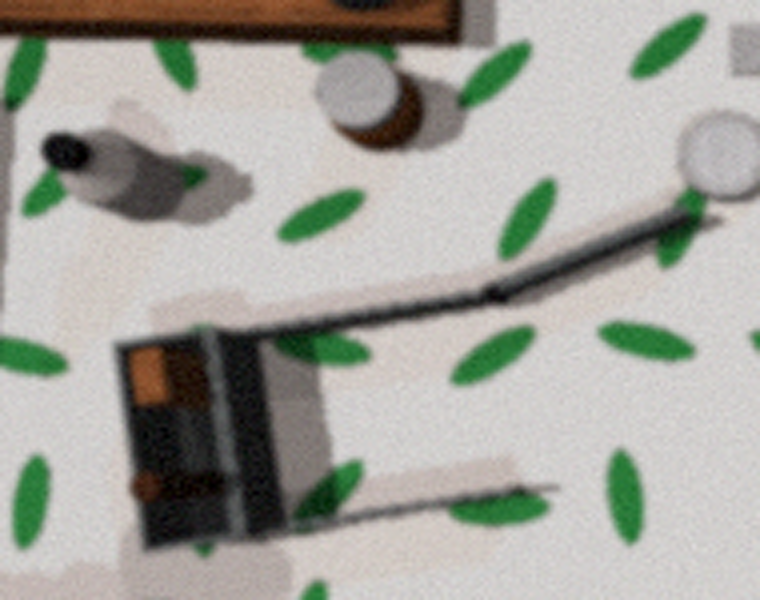

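View pics/side1.png

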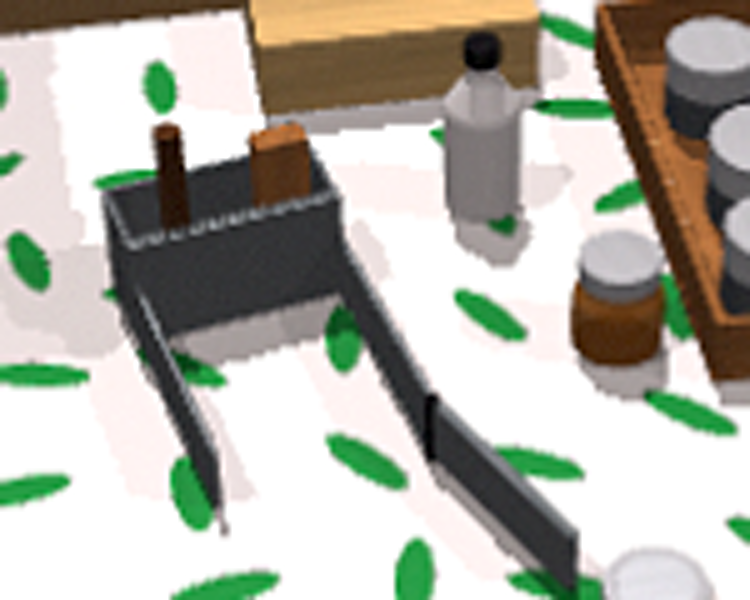

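```bash
python3 - <<'E'
from h import *
from scipy.optimize import least_squares
p=shot('top');q=shot('side')
T=lambda u,v:(140+u/4,115+v/3.75); S=lambda u,v:(230+u/5,80+v/5)
C=[(p,T(497,293),(-85,-69,50)),(q,S(432,398),(-85,-69,50)),(p,T(118,345),(145,-70,80)),(p,T(148,548),(145,70,80)),
(p,T(262,345),(80,-65,0)),(p,T(288,525),(80,65,0)),(p,T(530,490),(-80,67.5,50)),(q,S(216,465),(-80,67.5,50)),(q,S(172,336),(80,65,0))]
def f(a):
    c,s=np.cos(a[2]),np.sin(a[2]);R=np.array([[c,-s],[s,c]])
    return np.array([w2pix(c_,[*(R@np.array(X[:2])/1000+a[:2]),X[2]/1000])-uv for c_,uv,X in C])
r=least_squares(lambda a:f(a).ravel(),[.51,.19,1.5],loss='soft_l1');print(r.x,np.degrees(r.x[2]));print(np.round(f(r.x),1).tolist())
a=r.x;c,s=np.cos(a[2]),np.sin(a[2]);R=np.array([[c,-s],[s,c]])
for n,X in(('hinge',(-85,-69)),('home',(34,0)),('doormid',(-80,0)),('bw',(80,0))):print(n,R@np.array(X)/1000+a[:2])
print('edge',pix2w(p,T(700,213),.048),pix2w(q,S(576,540),.048))
# tin circles
for c_ in(p,q):
    u,v=w2pix(c_,(.515,-.17,.028)).astype(int);g=cv2.cvtColor(c_['color'],cv2.COLOR_RGB2GRAY)[v-40:v+40,u-40:u+40]
    cv2.imwrite('pics/t%d.png'%(c_ is q),cv2.resize(c_['color'][v-30:v+30,u-30:u+30,::-1],None,fx=6,fy=6,interpolation=cv2.INTER_CUBIC));print(u,v)
a,b=cv2.imread('pics/t0.png'),cv2.imread('pics/t1.png');cv2.imwrite('pics/tt.png',np.hstack([a,b]))
E
```

```text
[0.51644361 0.209038   1.77077491] 101.45792877454579
[[-0.7, -1.2], [-0.4, 0.3], [0.1, -0.8], [0.2, 1.6], [0.9, -0.8], [1.4, -0.6], [-2.4, -0.2], [-1.6, -2.5], [-5.8, 2.1]]
hinge [0.60095361 0.13943871]
home [0.50968957 0.24236041]
doormid [0.53233548 0.13063233]
bw [0.50055174 0.28744367]
edge [0.65626696 0.01000778 0.048     ] [0.66308351 0.0123238  0.048     ]
383 229
302 250
```

View pics/tt.png

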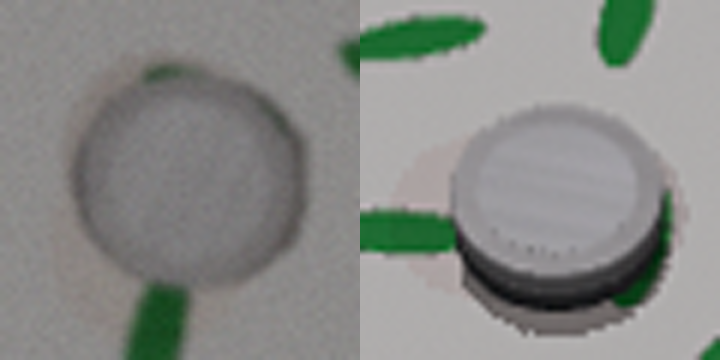

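```bash
python3 - <<'E'
from h import *
p=shot('top');q=shot('side')
print(pix2w(p,(384.3,229),.028),pix2w(q,(305,251.6),.028))
E
```

```text
[ 0.51584623 -0.17103645  0.028     ] [ 0.51992506 -0.1730548   0.028     ]
```

```bash
cat >> h.py <<'E'
def rows(targets):
    o=ctrl.get_obs();P=o['tool_pos'];R=Ro.from_euler('xyz',o['orientation'],degrees=True)
    print('at',o['clock'],np.round(P,4),np.round(o['orientation'],2),'F',np.round(o['force'],1),round(o['opening'],4))
    out=[]
    for x,y,z,yaw,g in targets:
        rv=(R.inv()*Ro.from_euler('xyz',[180,0,yaw],degrees=True)).as_rotvec()
        s=R.inv().apply(np.array([x,y,z])-P)*100
        out.append([round(v,3) for v in rv]+[round(v,2) for v in s]+[g])
    print(out)
E
python3 - <<'E'
from h import *
rows([(.45,.25,.227,-50,5.0),(.507,-.1,.22,-100,5.0),(.5,-.25,.15,-100,5.0)])
E
```

```text
at 1.8 [0.244  0.6294 0.2266] [-180.     -0.    -21.19] F [-0.2 -0.2  0.1] 0.0878
[[np.float64(-0.0), np.float64(-0.0), np.float64(0.503), np.float64(32.92), np.float64(27.93), np.float64(-0.04), 5.0], [np.float64(-0.0), np.float64(-0.0), np.float64(1.376), np.float64(50.88), np.float64(58.5), np.float64(0.66), 5.0], [np.float64(-0.0), np.float64(-0.0), np.float64(1.376), np.float64(55.65), np.float64(72.74), np.float64(7.66), 5.0]]
```

Call:
{"method": "play_rows", "body": {
  "commands": [
    [[0, 0, 0.5, 32.9, 27.9, 0, 5], [0, 0, 0.5, 32.9, 27.9, 0, 5], [0, 0, 0.5, 32.9, 27.9, 0, 5], [0, 0, 0.5, 32.9, 27.9, 0, 5], [0, 0, 0.5, 32.9, 27.9, 0, 5], [0, 0, 0.5, 32.9, 27.9, 0, 5], [0, 0, 0.5, 32.9, 27.9, 0, 5], [0, 0, 0.5, 32.9, 27.9, 0, 5]]
  ]
}}

```text
clock: 2.47
tool_pos: [0.4036, 0.3346, 0.227]
orientation: [-180.0, 0.0, -49.8]
force: [1.9, 0.5, -0.1]
opening: 0.0503
gripper_force: 0.0
```

```bash
sed -i 's/round(v,3) for/float(round(v,3)) for/;s/round(v,2) for/float(round(v,2)) for/' h.py; python3 - <<'E'
from h import *
rows([(.45,.25,.227,-50,5.0),(.507,-.1,.22,-100,5.0),(.5,-.25,.15,-100,5.0)])
E
```

```text
at 2.4667 [0.4036 0.3346 0.227 ] [-1.7995e+02  1.0000e-02 -4.9810e+01] F [ 1.9  0.5 -0.1] 0.0503
[[-0.001, 0.0, 0.003, 9.46, 1.92, -0.01, 5.0], [-0.001, 0.001, 0.876, 39.87, 20.15, 0.67, 5.0], [-0.001, 0.001, 0.876, 50.88, 30.37, 7.66, 5.0]]
```

Call:
{"method": "play_rows", "body": {
  "commands": [
    [[0, 0, 0.2, 9.5, 1.9, 0, 5], [0, 0, 0.88, 9.5, 1.9, 0, 5], [0, 0, 0.88, 39.9, 20.1, 0.7, 5], [0, 0, 0.88, 39.9, 20.1, 0.7, 5], [0, 0, 0.88, 39.9, 20.1, 0.7, 5], [0, 0, 0.88, 39.9, 20.1, 0.7, 5], [0, 0, 0.88, 39.9, 20.1, 0.7, 5], [0, 0, 0.88, 39.9, 20.1, 0.7, 5]]
  ]
}}

```text
clock: 3.13
tool_pos: [0.4865, 0.0153, 0.2223]
orientation: [-179.9, 0.0, -100.7]
force: [1.2, 1.1, -0.8]
opening: 0.0499
gripper_force: 0.0
```

```bash
python3 - <<'E'
from h import *
rows([(.507,-.1,.22,-100,5.0),(.5,-.25,.15,-100,5.0)])
E
```

```text
at 3.1333 [0.4865 0.0153 0.2223] [-1.7994e+02  4.0000e-02 -1.0070e+02] F [ 1.2  1.1 -0.8] 0.0499
[[-0.001, 0.001, -0.012, 10.95, -4.16, 0.23, 5.0], [-0.001, 0.001, -0.012, 25.83, -6.25, 7.22, 5.0]]
```

Call:
{"method": "play_rows", "body": {
  "commands": [
    [[0, 0, -0.01, 11, -4.2, 0.2, 5], [0, 0, -0.01, 11, -4.2, 0.2, 5], [0, 0, -0.01, 25.8, -6.2, 3, 5], [0, 0, -0.01, 25.8, -6.2, 3, 5], [0, 0, -0.01, 25.8, -6.2, 7.2, 5], [0, 0, -0.01, 25.8, -6.2, 7.2, 5], [0, 0, -0.01, 25.8, -6.2, 7.2, 5], [0, 0, -0.01, 25.8, -6.2, 7.2, 5]]
  ]
}}

```text
clock: 3.8
tool_pos: [0.4992, -0.2511, 0.1459]
orientation: [179.7, -0.0, -99.9]
force: [-0.2, 0.7, -0.2]
opening: 0.0497
gripper_force: 0.0
```

```bash
python3 - <<'E'
from h import *
rows([(.5,-.25,.15,-100,5.0),(.5035,-.25,.009,-100,5.0),(.509,-.219,.009,-100,5.0)])
E
```

```text
at 3.8 [ 0.4992 -0.2511  0.1459] [179.67  -0.   -99.92] F [-0.2  0.7 -0.2] 0.0497
[[0.006, -0.0, 0.001, -0.13, -0.06, -0.41, 5.0], [0.006, -0.0, 0.001, -0.19, -0.48, 13.69, 5.0], [0.006, -0.0, 0.001, -3.34, -0.49, 13.69, 5.0]]
```

Call:
{"method": "play_rows", "body": {
  "commands": [
    [[0, 0, 0, -0.2, -0.5, 4, 5], [0, 0, 0, -0.2, -0.5, 8, 5], [0, 0, 0, -0.2, -0.5, 11, 5], [0, 0, 0, -0.2, -0.5, 12.5, 5], [0, 0, 0, -0.2, -0.5, 13, 5], [0, 0, 0, -0.2, -0.5, 13.2, 5], [0, 0, 0, -0.2, -0.5, 13.2, 5], [0, 0, 0, -0.2, -0.5, 13.2, 5]]
  ]
}}

```text
clock: 4.47
tool_pos: [0.5081, -0.2466, 0.0193]
orientation: [-179.9, -0.0, -99.7]
force: [-0.5, -0.0, 1.4]
opening: 0.05
gripper_force: 0.0
```

```bash
python3 - <<'E'
from h import *
from math import *
# arc: tin centre path, heading 80 -> 101.5
def path():
    L=48e-3;P=np.array([.517,-.172]);t=[]
    A=np.array([.517,-.172]);W=np.array([.5525,.03])
    for s in np.linspace(0,1,9):
        c=A+(W-A)*s; h=radians(80)
        t.append((*(c-L*np.array([cos(h),sin(h)])),.010,degrees(h)-180,5.0))
    return t
rows(path())
E
```

```text
at 4.4667 [ 0.5081 -0.2466  0.0193] [-1.7986e+02 -1.0000e-02 -9.9660e+01] F [-0.5 -0.   1.4] 0.05
[[-0.002, -0.0, 0.006, -2.71, 0.41, 0.92, 5.0], [-0.002, -0.0, 0.006, -5.27, 0.39, 0.92, 5.0], [-0.002, -0.0, 0.006, -7.83, 0.38, 0.92, 5.0], [-0.002, -0.0, 0.006, -10.4, 0.36, 0.92, 5.0], [-0.002, -0.0, 0.006, -12.96, 0.35, 0.92, 5.0], [-0.002, -0.0, 0.006, -15.52, 0.34, 0.92, 5.0], [-0.002, -0.0, 0.006, -18.09, 0.32, 0.92, 5.0], [-0.002, -0.0, 0.006, -20.65, 0.31, 0.92, 5.0], [-0.002, -0.0, 0.006, -23.22, 0.29, 0.92, 5.0]]
```

Call:
{"method": "play_rows", "body": {
  "commands": [
    [[0, 0, 0, -0.5, 0.4, 0.4, 5], [0, 0, 0, -1, 0.4, 0.4, 5], [0, 0, 0, -1.6, 0.4, 0.4, 5], [0, 0, 0, -2.2, 0.4, 0.4, 5], [0, 0, 0, -2.8, 0.4, 0.4, 5], [0, 0, 0, -3.4, 0.4, 0.4, 5], [0, 0, 0, -4, 0.4, 0.4, 5], [0, 0, 0, -4.5, 0.4, 0.4, 5]]
  ]
}}

```text
clock: 5.13
tool_pos: [0.5108, -0.2009, 0.014]
orientation: [-180.0, -0.0, -99.7]
force: [0.3, -1.1, 1.6]
opening: 0.0502
gripper_force: 1.0
```

```bash
python3 - <<'E'
from h import *
p=shot('top','top2.png')
print(ctrl.find_in(p,'tin'))
d=ctrl.find_in(p,'tin')[0]['bbox'];print(pix2w(p,(d[0]+d[2]/2,d[1]+d[3]/2),.014))
rows([(.5,-.2,.012,-100,5.0)])
a=p['color'][170:290,310:450,::-1];cv2.imwrite('pics/a.png',cv2.resize(a,None,fx=5,fy=5,interpolation=cv2.INTER_CUBIC))
E
```

```text
[]Traceback (most recent call last):
  File "<stdin>", line 4, in <module>
IndexError: list index out of range
```

```bash
python3 - <<'E'
from h import *
p=shot('top');q=shot('side')
for c in(p,q):
  for d in ctrl.find_in(c,'tin')[:2]:
    b=d['bbox'];print(np.round(b),d['conf'],pix2w(c,(b[0]+b[2]/2,b[1]+b[3]/2),.014))
rows([(.5,-.2,.012,-100,5.0)])
a=p['color'][170:290,310:450,::-1];b=q['color'][190:310,240:380,::-1]
cv2.imwrite('pics/a.png',cv2.resize(np.hstack([a,b]),(784,336),interpolation=cv2.INTER_CUBIC))
E
```

```text
[295. 250.  17.  15.] 0.78 [ 0.51425813 -0.17856139  0.014     ]
at 5.4833 [ 0.5104 -0.2016  0.0137] [179.98   0.   -99.7 ] F [-0.1  0.5 -0.3] 0.0498
[[0.0, 0.0, 0.005, 0.02, 1.05, 0.17, 5.0]]
```

View pics/a.png

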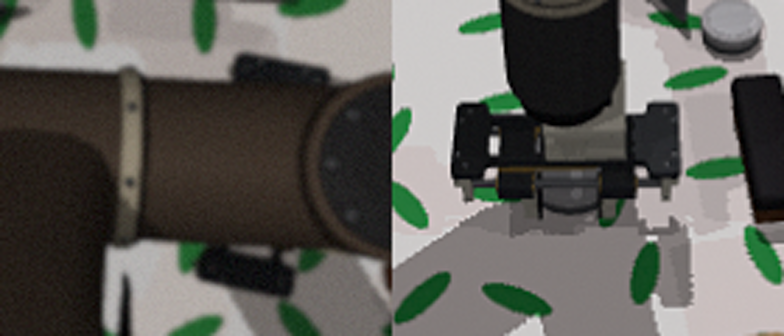

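Call:
{"method": "play_rows", "body": {
  "commands": [
    [[0, 0, 0, -0.7, 0, 0.1, 5], [0, 0, 0, -1.7, 0, 0.1, 5], [0, 0, 0, -2.8, -0.05, 0.1, 5], [0, 0, 0, -3.9, -0.1, 0.1, 5], [0, 0, 0, -5, -0.1, 0.1, 5], [0, 0, 0, -6.1, -0.15, 0.1, 5], [0, 0, 0, -7.2, -0.15, 0.1, 5], [0, 0, 0, -8.3, -0.2, 0.1, 5]]
  ]
}}

```text
clock: 6.15
tool_pos: [0.5265, -0.1186, 0.0128]
orientation: [180.0, -0.0, -99.7]
force: [-0.1, -2.1, 0.2]
opening: 0.0503
gripper_force: 1.1
```

Call:
{"method": "play_rows", "body": {
  "commands": [
    [[0, 0, 0, -1, 0, 0, 5], [0, 0, 0, -2, 0, 0, 5], [0, 0, 0, -3, -0.05, 0, 5], [0, 0, 0, -4, -0.1, 0, 5], [0, 0, 0, -5, -0.1, 0, 5], [0, 0, 0, -6, -0.15, 0, 5], [0, 0, 0, -7, -0.2, 0, 5], [0, 0, 0, -7.5, -0.2, 0, 5]]
  ]
}}

```text
clock: 6.82
tool_pos: [0.5415, -0.0451, 0.0128]
orientation: [-180.0, 0.0, -99.7]
force: [0.1, 0.2, 0.9]
opening: 0.0498
gripper_force: 0.8
```

```bash
cat > arc.py <<'E'
from h import *
from math import *
o=ctrl.get_obs();h0=o['orientation'][2]+180;L=.048
u=lambda h:np.array([cos(radians(h)),sin(radians(h))])
c0=o['tool_pos'][:2]+L*u(h0);print('tin est',c0,'heading',h0)
M=np.array([.5323,.1306]);d=u(101.46);n=np.array([-d[1],d[0]]);rel=c0-M;print('along',rel@d,'lateral(+ = world -x)',rel@n)
# turn gradually: 8 mm advance & 2.7deg per row, lateral to 0
t=[];s0,l0=rel@d,rel@n
for i in range(1,9):
    h=h0+min(2.7*i,101.46-h0);c=M+d*(s0+.005*i)+n*l0*(1-i/8)
    t.append((*(c-L*u(h)),o['tool_pos'][2],h-180,5.0))
rows(t)
E
python3 arc.py
```

```text
tin est [0.54959254 0.00222808] heading 80.34997787344851
along -0.12924839921021486 lateral(+ = world -x) 0.008557629550022663
at 6.8167 [ 0.5415 -0.0451  0.0128] [-1.7998e+02  1.0000e-02 -9.9650e+01] F [0.1 0.2 0.9] 0.0498
[[-0.0, 0.0, -0.047, -0.51, -0.15, 0.0, 5.0], [-0.0, 0.0, -0.094, -1.03, -0.29, 0.0, 5.0], [-0.0, 0.0, -0.141, -1.56, -0.44, 0.0, 5.0], [-0.0, 0.0, -0.188, -2.1, -0.58, 0.0, 5.0], [-0.0, 0.0, -0.236, -2.66, -0.72, 0.0, 5.0], [-0.0, 0.0, -0.283, -3.22, -0.86, 0.0, 5.0], [-0.0, 0.0, -0.33, -3.79, -0.99, 0.0, 5.0], [-0.0, 0.0, -0.368, -4.36, -1.09, 0.0, 5.0]]
```

Call:
{"method": "play_rows", "body": {
  "commands": [
    [[0, 0, -0.047, -0.5, -0.15, 0, 5], [0, 0, -0.094, -1, -0.3, 0, 5], [0, 0, -0.14, -1.55, -0.45, 0, 5], [0, 0, -0.19, -2.1, -0.6, 0, 5], [0, 0, -0.235, -2.65, -0.7, 0, 5], [0, 0, -0.28, -3.2, -0.85, 0, 5], [0, 0, -0.33, -3.8, -1, 0, 5], [0, 0, -0.37, -4.3, -1.1, 0, 5]]
  ]
}}

```text
clock: 7.48
tool_pos: [0.5594, -0.0053, 0.0127]
orientation: [-180.0, 0.0, -78.3]
force: [0.3, -1.4, 0.1]
opening: 0.0498
gripper_force: 0.7
```

```bash
python3 arc.py; python3 - <<'E'
from h import *
p=shot('top','top3.png');q=shot('side')
a=p['color'][140:280,190:350,::-1];b=q['color'][100:240,240:400,::-1]
cv2.imwrite('pics/b.png',cv2.convertScaleAbs(cv2.resize(np.hstack([a,b]),(800,350),interpolation=cv2.INTER_CUBIC),alpha=1.4))
E
```

```text
tin est [0.54967797 0.04167025] heading 101.65974944017879
along -0.09060954042518791 lateral(+ = world -x) 0.0006373798840247459
at 7.4833 [ 0.5594 -0.0053  0.0127] [-180.      0.    -78.34] F [ 0.3 -1.4  0.1] 0.0498
[[-0.0, 0.0, 0.003, -0.5, 0.01, 0.0, 5.0], [-0.0, 0.0, 0.003, -1.0, -0.0, 0.0, 5.0], [-0.0, 0.0, 0.003, -1.5, -0.01, 0.0, 5.0], [-0.0, 0.0, 0.003, -2.0, -0.02, 0.0, 5.0], [-0.0, 0.0, 0.003, -2.5, -0.03, 0.0, 5.0], [-0.0, 0.0, 0.003, -3.0, -0.04, 0.0, 5.0], [-0.0, 0.0, 0.003, -3.5, -0.05, 0.0, 5.0], [-0.0, 0.0, 0.003, -4.0, -0.06, 0.0, 5.0]]
```

View pics/b.png

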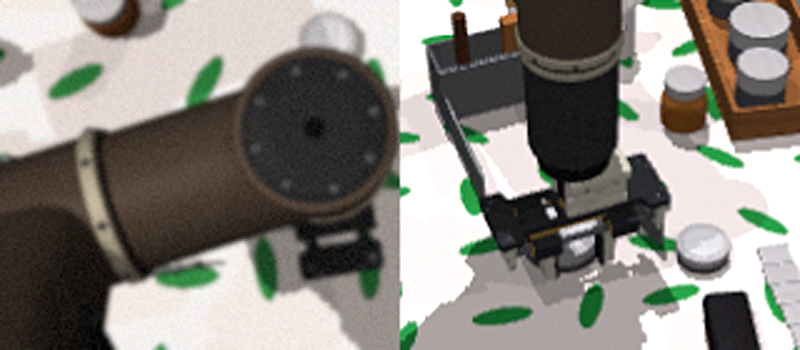

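Call:
{"method": "play_rows", "body": {
  "commands": [
    [[0, 0, 0, -0.7, 0, 0, 5], [0, 0, 0, -1.7, 0, 0, 5], [0, 0, 0, -2.7, 0, 0, 5], [0, 0, 0, -3.7, 0, 0, 5], [0, 0, 0, -4.7, 0, 0, 5], [0, 0, 0, -5.7, 0, 0, 5], [0, 0, 0, -6.7, 0, 0, 5], [0, 0, 0, -7.5, 0, 0, 5]]
  ]
}}

```text
clock: 8.25
tool_pos: [0.5439, 0.069, 0.0128]
orientation: [-180.0, 0.0, -78.5]
force: [-0.2, -0.4, -1.1]
opening: 0.0502
gripper_force: 0.4
```

Call:
{"method": "play_rows", "body": {
  "commands": [
    [[0, 0, 0, -0.7, 0, 0, 5], [0, 0, 0, -1.5, 0, 0, 5], [0, 0, 0, -2.3, 0, 0, 5], [0, 0, 0, -3.1, 0, 0, 5], [0, 0, 0, -3.9, 0, 0, 5], [0, 0, 0, -4.7, 0, 0, 5], [0, 0, 0, -5.5, 0, 0, 5], [0, 0, 0, -6, 0, 0, 5]]
  ]
}}

```text
clock: 8.92
tool_pos: [0.532, 0.1274, 0.0128]
orientation: [-180.0, 0.0, -78.5]
force: [0.7, -0.8, -0.3]
opening: 0.0499
gripper_force: 0.5
```

```bash
python3 arc.py; python3 - <<'E'
from h import *
p=shot('top');q=shot('side')
a=p['color'][140:280,190:350,::-1];b=q['color'][80:220,230:390,::-1]
cv2.imwrite('pics/c.png',cv2.convertScaleAbs(cv2.resize(np.hstack([a,b]),(800,350),interpolation=cv2.INTER_CUBIC),alpha=1.4))
E
```

```text
tin est [0.52243689 0.17442727] heading 101.53676735053274
along 0.04491315410309822 lateral(+ = world -x) 0.0009587081872682035
at 8.9167 [0.532  0.1274 0.0128] [-179.99    0.    -78.46] F [ 0.7 -0.8 -0.3] 0.0499
[[-0.0, 0.0, 0.001, -0.5, -0.01, 0.0, 5.0], [-0.0, 0.0, 0.001, -1.0, -0.02, 0.0, 5.0], [-0.0, 0.0, 0.001, -1.5, -0.03, 0.0, 5.0], [-0.0, 0.0, 0.001, -2.0, -0.04, 0.0, 5.0], [-0.0, 0.0, 0.001, -2.5, -0.06, 0.0, 5.0], [-0.0, 0.0, 0.001, -3.0, -0.07, 0.0, 5.0], [-0.0, 0.0, 0.001, -3.5, -0.08, 0.0, 5.0], [-0.0, 0.0, 0.001, -4.0, -0.09, 0.0, 5.0]]
```

View pics/c.png

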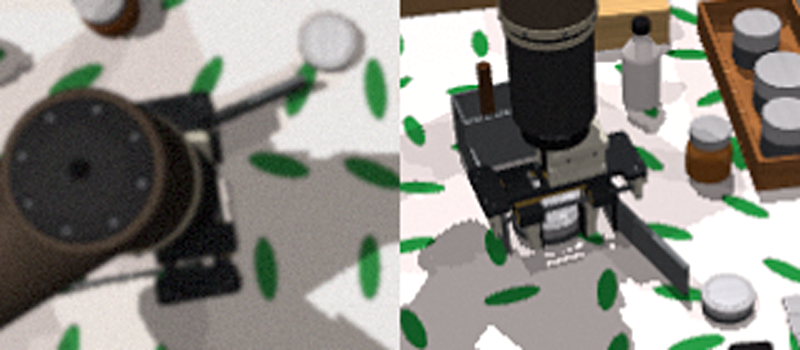

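Call:
{"method": "play_rows", "body": {
  "commands": [
    [[0, 0, 0, -0.8, 0, 0, 5], [0, 0, 0, -1.6, 0, 0, 5], [0, 0, 0, -2.4, 0, 0, 5], [0, 0, 0, -3.2, 0, 0, 5], [0, 0, 0, -4, 0, 0, 5], [0, 0, 0, -4.7, 0, 0, 5], [0, 0, 0, -5.2, 0, 0, 5], [0, 0, 0, -5.5, 0, 0, 5]]
  ]
}}

```text
clock: 9.68
tool_pos: [0.5211, 0.1812, 0.0128]
orientation: [-180.0, 0.0, -78.4]
force: [0.1, -2.4, 0.3]
opening: 0.0498
gripper_force: 0.7
```

Call:
{"method": "play_rows", "body": {
  "commands": [
    [[0, 0, 0, -0.2, 0, 0, 5], [0, 0, 0, -0.4, 0, 0, 5], [0, 0, 0, -0.6, 0, 0, 5], [0, 0, 0, -0.8, 0, 0, 5], [0, 0, 0, -1, 0, 0, 5], [0, 0, 0, -1.2, 0, 0, 5]]
  ]
}}

```text
clock: 10.18
tool_pos: [0.5188, 0.1921, 0.0128]
orientation: [-180.0, 0.0, -78.5]
force: [0.4, -1.0, -0.0]
opening: 0.0501
gripper_force: 0.7
```

Along is about 0.111 and home is 0.114. I'll continue slowly until the force shows contact.

Call:
{"method": "play_rows", "body": {
  "commands": [
    [[0, 0, 0, -0.1, 0, 0, 5], [0, 0, 0, -0.2, 0, 0, 5], [0, 0, 0, -0.3, 0, 0, 5], [0, 0, 0, -0.4, 0, 0, 5]]
  ]
}}

```text
clock: 10.52
tool_pos: [0.518, 0.196, 0.0128]
orientation: [180.0, -0.0, -78.5]
force: [0.9, -0.6, 0.7]
opening: 0.0499
gripper_force: 0.7
```

Call:
{"method": "play_rows", "body": {
  "commands": [
    [[0, 0, 0, -0.1, 0, 0, 5], [0, 0, 0, -0.2, 0, 0, 5], [0, 0, 0, -0.3, 0, 0, 5]]
  ]
}}

```text
clock: 10.77
tool_pos: [0.5174, 0.199, 0.0128]
orientation: [-180.0, -0.0, -78.5]
force: [-0.3, -2.5, -0.3]
opening: 0.0501
gripper_force: 0.7
```

Call:
{"method": "play_rows", "body": {
  "commands": [
    [[0, 0, 0, -0.1, 0, 0, 5], [0, 0, 0, -0.2, 0, 0, 5], [0, 0, 0, -0.3, 0, 0, 5]]
  ]
}}

```text
clock: 11.02
tool_pos: [0.5167, 0.201, 0.0128]
orientation: [179.9, -0.1, -78.5]
force: [4.7, -9.6, 1.8]
opening: 0.0496
gripper_force: 4.9
```

Call:
{"method": "play_rows", "body": {
  "commands": [
    [[0, 0, 0, -0.1, 0, 0, 5], [0, 0, 0, -0.2, 0, 0, 5], [0, 0, 0, -0.3, 0, 0, 5]]
  ]
}}

```text
clock: 11.27
tool_pos: [0.516, 0.2014, 0.0127]
orientation: [179.8, -0.2, -78.5]
force: [10.6, -21.8, 4.2]
opening: 0.0502
gripper_force: 11.4
```

Call:
{"method": "play_rows", "body": {
  "commands": [
    [[0, 0, 0, 0.2, 0, 0, 5], [0, 0, 0, 0.5, 0, 0, 5], [0, 0, 0, 1, 0, 0, 5], [0, 0, 0, 2, 0, 0, 5], [0, 0, 0, 3.5, 0, 0, 5], [0, 0, 0, 5, 0, -1, 5], [0, 0, 0, 6.5, 0, -3.5, 5], [0, 0, 0, 8, 0, -7, 5]]
  ]
}}

```text
clock: 11.93
tool_pos: [0.5304, 0.1246, 0.0811]
orientation: [179.7, -0.1, -78.5]
force: [0.6, 1.4, -0.6]
opening: 0.05
gripper_force: 0.0
```

```bash
cat > door.py <<'E'
from h import *
from math import *
H=np.array([.601,.1394])
def pose(th,r=.08,off=.0135,z=.02,g=0.):
    b=radians(191.46)+th;dh=np.array([cos(b),sin(b)]);on=np.array([-dh[1],dh[0]])
    return (*(H+r*dh+off*on),z,degrees(atan2(on[1],on[0])),g)
E
python3 - <<'E'
from door import *
q=shot('side')
for n in('door','tin','small_tin'):
  for d in ctrl.find_in(q,n)[:1]:
    b=d['bbox'];print(n,np.round(b),round(d['conf'],2),np.round(pix2w(q,(b[0]+b[2]/2,b[1]+b[3]/2),.014),3))
print(pose(1.8,off=.045,z=.12))
rows([(.60,.05,.2,-30,0.),pose(1.8,off=.055,z=.15),pose(1.8,off=.055,z=.02)])
E
```

```text
door [317. 161.  30.  34.] 0.84 [0.639 0.091 0.014]
tin [272. 141.  22.  17.] 0.49 [0.512 0.245 0.014]
small_tin [349. 186.  22.  24.] 0.78 [ 0.705 -0.001  0.014]
(np.float64(0.6752109269191117), np.float64(0.08538390678875181), 0.12, 24.592403123548163, 0.0)
at 12.1333 [0.5329 0.1263 0.0839] [-1.7984e+02  8.0000e-02 -7.8540e+01] F [-0.4  0.6 -1.2] 0.0497
[[-0.003, 0.0, -0.847, 8.79, -5.09, -11.61, 0.0], [-0.003, -0.001, -1.8, 6.6, -14.13, -6.58, 0.0], [-0.003, -0.001, -1.8, 6.62, -14.09, 6.42, 0.0]]
```

Call:
{"method": "play_rows", "body": {
  "commands": [
    [[0, 0, 0, 0, 0, -4, 0], [0, 0, -0.1, 0, 0, -8, 0], [0, 0, -1.8, 3, -2, -11, 0], [0, 0, -1.8, 6, -4, -11.6, 0], [0, 0, -1.8, 8.8, -5, -11.6, 0], [0, 0, -1.8, 7, -9, -11.6, 0], [0, 0, -1.8, 6.6, -12, -9, 0], [0, 0, -1.8, 6.6, -14.1, -6.6, 0]]
  ]
}}

```text
clock: 12.8
tool_pos: [0.6863, 0.0911, 0.1477]
orientation: [-179.9, -0.1, -29.9]
force: [-0.3, 0.5, -0.0]
opening: 0.0029
gripper_force: 0.0
```

```bash
python3 - <<'E'
from door import *
rows([pose(1.8,off=.055,z=.15),pose(1.8,off=.055,z=.02)])
E
```

```text
at 12.8 [0.6863 0.0911 0.1477] [-1.7988e+02 -8.0000e-02 -2.9940e+01] F [-0.3  0.5 -0. ] 0.0029
[[-0.001, -0.002, -0.952, -0.1, 0.24, -0.23, 0.0], [-0.001, -0.002, -0.952, -0.11, 0.27, 12.77, 0.0]]
```

Call:
{"method": "play_rows", "body": {
  "commands": [
    [[0, 0, -0.95, 0, 0, 0, 0], [0, 0, -0.95, 0, 0, 0, 0], [0, 0, -0.95, 0, 0, 0, 0], [0, 0, -0.95, 0, 0, 0, 0], [0, 0, -0.95, 0, 0, 0, 0], [0, 0, -0.95, 0, 0, 0, 0], [0, 0, -0.95, 0, 0, 0, 0], [0, 0, -0.95, 0, 0, 0, 0]]
  ]
}}

```text
clock: 13.47
tool_pos: [0.6828, 0.0903, 0.1468]
orientation: [-180.0, 0.1, 24.5]
force: [-0.5, -0.4, 0.4]
opening: 0.0003
gripper_force: 0.0
```

```bash
python3 - <<'E'
from door import *
q=shot('side');p=shot('top')
rows([pose(1.8,off=.055,z=.15),pose(1.8,off=.055,z=.02)])
a=p['color'][140:280,190:350,::-1];b=q['color'][80:220,230:390,::-1]
cv2.imwrite('pics/d.png',cv2.convertScaleAbs(cv2.resize(np.hstack([a,b]),(800,350),interpolation=cv2.INTER_CUBIC),alpha=1.4))
E
```

```text
at 13.5667 [0.6828 0.0902 0.147 ] [-1.7997e+02  1.3000e-01  2.4220e+01] F [ 0.1 -0.3 -0.3] 0.0005
[[-0.0, 0.002, -0.007, 0.11, 0.12, -0.3, 0.0], [-0.0, 0.002, -0.007, 0.14, 0.12, 12.7, 0.0]]
```

View pics/d.png

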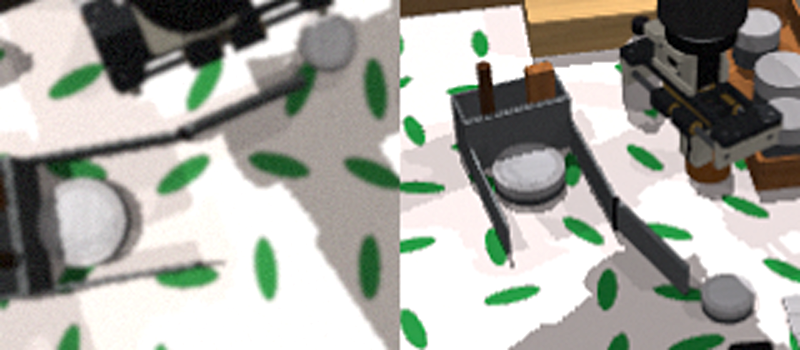

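The tin is at the back of the bay, at about (95,220) in the left half, and the small tin hasn't moved. The gripper is on the outer side of the door and clear of the jar, so I'll descend.

Call:
{"method": "play_rows", "body": {
  "commands": [
    [[0, 0, 0, 0.1, 0.1, 3, 0], [0, 0, 0, 0.1, 0.1, 6, 0], [0, 0, 0, 0.1, 0.1, 9, 0], [0, 0, 0, 0.1, 0.1, 11, 0], [0, 0, 0, 0.1, 0.1, 12, 0], [0, 0, 0, 0.1, 0.1, 12.5, 0], [0, 0, 0, 0.1, 0.1, 12.5, 0]]
  ]
}}

```text
clock: 14.15
tool_pos: [0.6844, 0.0893, 0.0227]
orientation: [-180.0, 0.1, 24.1]
force: [-0.0, -0.0, -0.2]
opening: 0.0004
gripper_force: 0.0
```

```bash
python3 - <<'E'
from door import *
rows([pose(1.8,off=o) for o in(.055,.04,.025,.0135)]+[pose(t) for t in (1.75,1.65,1.55,1.45)])
E
```

```text
at 14.15 [0.6844 0.0893 0.0227] [-1.800e+02  1.100e-01  2.406e+01] F [-0.  -0.  -0.2] 0.0004
[[-0.0, 0.002, -0.009, -0.0, -0.02, 0.27, 0.0], [-0.0, 0.002, -0.009, -1.5, -0.01, 0.27, 0.0], [-0.0, 0.002, -0.009, -3.0, 0.0, 0.27, 0.0], [-0.0, 0.002, -0.009, -4.15, 0.01, 0.27, 0.0], [0.0, 0.002, 0.041, -4.55, 0.08, 0.27, 0.0], [0.0, 0.002, 0.141, -5.36, 0.14, 0.28, 0.0], [0.0, 0.002, 0.241, -6.17, 0.12, 0.28, 0.0], [0.0, 0.002, 0.341, -6.98, 0.02, 0.28, 0.0]]
```

Call:
{"method": "play_rows", "body": {
  "commands": [
    [[0, 0, -0.01, -1, 0, 0.2, 0], [0, 0, -0.01, -2, 0, 0.2, 0], [0, 0, -0.01, -3, 0, 0.2, 0], [0, 0, -0.01, -3.6, 0, 0.2, 0], [0, 0, -0.01, -4.15, 0, 0.2, 0], [0, 0, 0.04, -4.55, 0.1, 0.2, 0], [0, 0, 0.14, -5.35, 0.15, 0.2, 0], [0, 0, 0.24, -6.2, 0.1, 0.2, 0]]
  ]
}}

```text
clock: 14.82
tool_pos: [0.6292, 0.0632, 0.0227]
orientation: [-180.0, -0.1, 10.1]
force: [1.8, 1.2, -0.0]
opening: 0.0004
gripper_force: 0.5
```

```bash
python3 - <<'E'
from door import *
rows([pose(t) for t in np.arange(1.5,.75,-.1)])
E
```

```text
at 14.8167 [0.6292 0.0632 0.0227] [-1.7998e+02 -1.3000e-01  1.0100e+01] F [ 1.8  1.2 -0. ] 0.0004
[[-0.0, -0.002, 0.047, -0.47, 0.06, 0.27, 0.0], [-0.0, -0.002, 0.147, -1.28, 0.12, 0.27, 0.0], [-0.001, -0.002, 0.247, -2.09, 0.1, 0.27, 0.0], [-0.001, -0.002, 0.347, -2.9, -0.01, 0.26, 0.0], [-0.001, -0.002, 0.447, -3.69, -0.19, 0.26, 0.0], [-0.001, -0.002, 0.547, -4.45, -0.46, 0.26, 0.0], [-0.001, -0.002, 0.647, -5.19, -0.8, 0.26, 0.0], [-0.001, -0.002, 0.747, -5.89, -1.21, 0.26, 0.0]]
```

Call:
{"method": "play_rows", "body": {
  "commands": [
    [[0, 0, 0.05, -0.45, 0.05, 0, 0], [0, 0, 0.15, -1.3, 0.1, 0, 0], [0, 0, 0.25, -2.1, 0.1, 0, 0], [0, 0, 0.35, -2.9, 0, 0, 0], [0, 0, 0.45, -3.7, -0.2, 0, 0], [0, 0, 0.55, -4.45, -0.45, 0, 0], [0, 0, 0.65, -5.2, -0.8, 0, 0], [0, 0, 0.75, -5.9, -1.2, 0, 0]]
  ]
}}

```text
clock: 15.48
tool_pos: [0.5685, 0.0644, 0.0226]
orientation: [-179.9, -0.1, -32.9]
force: [0.4, 0.3, 0.0]
opening: 0.0009
gripper_force: 0.4
```

```bash
python3 - <<'E'
from door import *
rows([pose(t) for t in (.73,.63,.53,.43,.33,.23,.15,.08)])
E
```

```text
at 15.4833 [0.5685 0.0644 0.0226] [-1.7993e+02 -6.0000e-02 -3.2910e+01] F [0.4 0.3 0. ] 0.0009
[[-0.001, -0.001, 0.066, -0.53, 0.01, 0.26, 0.0], [-0.001, -0.001, 0.166, -1.34, 0.05, 0.26, 0.0], [-0.001, -0.001, 0.266, -2.15, 0.01, 0.25, 0.0], [-0.001, -0.001, 0.366, -2.95, -0.11, 0.25, 0.0], [-0.001, -0.001, 0.466, -3.74, -0.31, 0.25, 0.0], [-0.001, -0.001, 0.566, -4.5, -0.59, 0.25, 0.0], [-0.002, -0.001, 0.646, -5.09, -0.87, 0.25, 0.0], [-0.002, -0.001, 0.716, -5.58, -1.15, 0.25, 0.0]]
```

Call:
{"method": "play_rows", "body": {
  "commands": [
    [[0, 0, 0.065, -0.55, 0, 0, 0], [0, 0, 0.165, -1.35, 0.05, 0, 0], [0, 0, 0.265, -2.15, 0, 0, 0], [0, 0, 0.365, -2.95, -0.1, 0, 0], [0, 0, 0.465, -3.75, -0.3, 0, 0], [0, 0, 0.565, -4.5, -0.6, 0, 0], [0, 0, 0.645, -5.1, -0.85, 0, 0], [0, 0, 0.715, -5.6, -1.15, 0, 0]]
  ]
}}

```text
clock: 16.15
tool_pos: [0.527, 0.1043, 0.0224]
orientation: [-180.0, 0.0, -73.8]
force: [-1.3, -0.2, -0.1]
opening: 0.0003
gripper_force: 0.3
```

```bash
python3 - <<'E'
from door import *
rows([pose(t) for t in (.08,.05,.02,0.)]+[pose(0,off=o) for o in(.0115,.0095,.0075)])
E
```

```text
at 16.15 [0.527  0.1043 0.0224] [-1.7997e+02  1.0000e-02 -7.3820e+01] F [-1.3 -0.2 -0.1] 0.0003
[[-0.001, 0.0, 0.002, 0.02, -0.08, 0.24, 0.0], [-0.001, 0.0, 0.032, -0.22, -0.04, 0.24, 0.0], [-0.001, 0.0, 0.062, -0.46, -0.01, 0.24, 0.0], [-0.001, 0.0, 0.082, -0.62, 0.0, 0.24, 0.0], [-0.001, 0.0, 0.082, -0.82, -0.01, 0.24, 0.0], [-0.001, 0.0, 0.082, -1.02, -0.03, 0.24, 0.0], [-0.001, 0.0, 0.082, -1.22, -0.05, 0.24, 0.0]]
```

Call:
{"method": "play_rows", "body": {
  "commands": [
    [[0, 0, 0.03, -0.2, 0, 0, 0], [0, 0, 0.06, -0.45, 0, 0, 0], [0, 0, 0.08, -0.6, 0, 0, 0], [0, 0, 0.08, -0.7, 0, 0, 0], [0, 0, 0.08, -0.8, 0, 0, 0]]
  ]
}}

```text
clock: 16.57
tool_pos: [0.5253, 0.1119, 0.0221]
orientation: [-180.0, 0.0, -78.1]
force: [-0.4, 0.2, -0.4]
opening: 0.0003
gripper_force: 0.2
```

Call:
{"method": "play_rows", "body": {
  "commands": [
    [[0, 0, 0, -0.1, 0, 0, 0], [0, 0, 0, -0.2, 0, 0, 0], [0, 0, 0, -0.3, 0, 0, 0]]
  ]
}}

```text
clock: 16.82
tool_pos: [0.5247, 0.1142, 0.0219]
orientation: [180.0, -0.0, -78.1]
force: [4.2, -10.2, -0.6]
opening: 0.0003
gripper_force: 5.4
```

Call:
{"method": "play_rows", "body": {
  "commands": [
    [[0, 0, 0, -0.1, 0, 0, 0], [0, 0, 0, -0.2, 0, 0, 0], [0, 0, 0, -0.25, 0, 0, 0]]
  ]
}}

```text
clock: 17.07
tool_pos: [0.5246, 0.1145, 0.0219]
orientation: [179.9, -0.2, -78.1]
force: [11.0, -21.5, 0.0]
opening: 0.0004
gripper_force: 11.3
```

Call:
{"method": "play_rows", "body": {
  "commands": [
    [[0, 0, 0, 0.3, 0, 0, 0], [0, 0, 0, 0.8, 0, 0, 0], [0, 0, 0, 2, 0, 0, 0], [0, 0, 0, 4, 0, 0, 0], [0, 0, 0, 7, 0, -2, 0], [0, 0, 0, 11, 0, -6, 0], [0, 0, 0, 15, 0, -10, 0], [0, 0, 0, 19, 0, -14, 0]]
  ]
}}

```text
clock: 17.73
tool_pos: [0.5563, -0.0396, 0.1314]
orientation: [180.0, 0.0, -78.1]
force: [0.9, 1.1, -1.0]
opening: 0.0009
gripper_force: 0.0
```

Call:
{"method": "play_rows", "body": {
  "commands": [
    [[0, 0, 0, 4, 0, -3, 0], [0, 0, 0, 8, 0, -4, 0], [0, 0, 0, 12, 0, -4, 0], [0, 0, 0, 15, 0, -4, 0], [0, 0, 0, 15, 0, -4, 0]]
  ]
}}

```text
clock: 18.15
tool_pos: [0.5878, -0.1902, 0.1703]
orientation: [-180.0, -0.0, -78.4]
force: [-0.3, 1.0, 0.2]
opening: 0.0008
gripper_force: 0.0
```

```bash
python3 - <<'E'
from door import *
q=shot('side');p=shot('top')
for n in('tin','small_tin','jar'):
  for c in(p,q):
    for d in ctrl.find_in(c,n)[:1]:
      b=d['bbox'];print(n,np.round(b),round(d['conf'],2),np.round(pix2w(c,(b[0]+b[2]/2,b[1]+b[3]/2),.014),3))
a=p['color'][140:280,160:320,::-1];b=q['color'][80:220,230:390,::-1]
cv2.imwrite('pics/e.png',cv2.convertScaleAbs(cv2.resize(np.hstack([a,b]),(800,350),interpolation=cv2.INTER_CUBIC),alpha=1.4))
E
```

```text
tin [207. 211.  34.  37.] 0.9 [0.503 0.246 0.014]
tin [269. 136.  29.  24.] 0.56 [0.514 0.25  0.014]
small_tin [352. 190.  20.  19.] 0.75 [ 0.711 -0.007  0.014]
jar [167. 194.  77.  72.] 0.64 [0.501 0.294 0.014]
jar [356. 130.   5.  20.] 0.54 [0.758 0.249 0.014]
```

View pics/e.png

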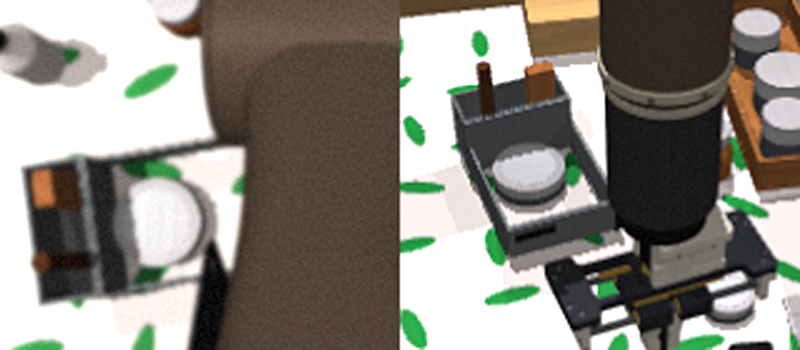

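The door is shut flush with the side walls, and the tin sits at the back of the bay. The push forces rose to about 24 N against both the back wall and the door stop, and the gripper is clear of everything.

```bash
python3 -c "
from plant import ctrl
print(ctrl.close_job())"
```

```text
the job is handed in; nothing more can be done
None
```

I pushed the big tin through the doorway to the back wall of the bay, then pushed the swing door shut against its stop. I handed the job in at about 18 s on the robot's clock, with the gripper clear. No judging result came back; I did not touch the other loose things, though I only rechecked some of them at the end.

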